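# Hang the keyhole tool hanger on the board's screw

## Robot

A 6-joint arm with a two-finger parallel gripper is mounted at the origin on a cart in front of the work surface, level with it; the furniture and walls round the work are solid. World frame = base frame: x ahead of the robot, y to its left, z up, the work surface at z = 0. Lengths are in m, angles in rad, forces in N, time in s.
With the tool pointing down it reaches from about 0.4 to 0.925 m from the base axis. Payload 12.5 kg.
Tool frame: the origin (TCP) lies on the centre line of the jaws, within the pads' length; the fingertips stand 19 mm ahead of it and the grasp point (between the pads) is the TCP; y points along the fingers, z is the direction in which the jaws open and shut, and the axes are right-handed (so a half turn about y gives the same grasp; the last joint's range is limited). The gripper opens to 95 mm and grips with 3 to 60 N. Pads are 20 mm wide; open, the fingers measure 119 mm over their backs; the gripper's body (75 mm by 180 mm) begins 59 mm behind the grasp point.
Start: joints at [-1.246, 0.491, 1.559, -0, 1.092, -0.106], TCP at [0.261, -0.568, 0.234] pointing down, gripper open.
Joint ranges: [-3.1, 3.1], [-0.84, 2.19], [0.05, 2.79], [-1.13, 4.28], [0.06, 2.93], [-2.69, 2.69]. Speed limits (rad/s): [2.22, 2.22, 2.79, 3.14, 3.14, 3.14].

## Interface

Orientations are given as a rotation vector (axis times angle).
In Python, from workcell import bot gives the robot as it stands. The module is installed in compiled form; this text tells all that it offers.
- The arm moves only by the tool send_rows, never from a script. Its argument "moves" is a list that holds one entry, the list of rows, each a list of 6 numbers: the shift along the tool's x, y, z in mm, then the turn, a rotation vector about the tool's x, y, z in rad. In form: [[[tx, ty, tz, rx, ry, rz], ...]]. A call has 1 to 10 rows; each row shifts and turns the pose as measured when the row begins, along the tool's axes as they then stand; what a row does not reach is not made up. A row lasts 1/10 s, in which the tool goes at most 50 mm and 8.59 degrees, less where a joint would pass 70% of its speed; a pose out of reach is approached as far as the arm can. A call is refused whole if a number of a shift passes 50 or a number of a turn 0.15, either way. A call with a gripper value outside its range is refused whole. "claw" is the finger opening in mm, from 0 to 95.1, set as the call begins (left out, the last holds). The fingers move at their own pace and stop on an object; the grip force is fixed at half the most. Time passes only in rows, so rows that do not move let the fingers close. It gives the time, the measured TCP pose, the force and the opening at its end, in the units of the state.
- bot.observe(): the state, without advancing time (a new reading comes with each control period).
- bot.grab_frame(name): name is "scene" or "top" or "wrist"; returns the picture (384x512x3 uint8, red, green, blue); there is no depth.
- bot.camera_info(name): a dict with "fx", "fy", "cx", "cy" (pixels), "R" (3x3) and "t" (3): a world point X has camera coordinates R X + t. Camera axes: x right, y down, z forward; pixel columns grow to the right and rows downward; lengths in m; the calibration is good to about 2 mm. The wrist camera is an equidistant fisheye: a pixel r from the principal point sees the ray r / f radians off the axis. A picture is of the moment at which its call begins: read the wrist's pose just before it. camera_info takes no time and is no camera call; for the wrist camera it gives the pose at the moment of the call.
- bot.job_done(): hands the job in, once; it reports no verdict.
The state is a dict: "clock": time; "joint_positions": joint angles; "qd": joint speeds; "joint_torque": joint torques, N m; "tool_pos": TCP position; "eef_rot": TCP orientation; "force": force on the tool from outside, world axes, zero at the start; "wrist_torque": the same for the moment, N m; "gripper_width": opening from 0.0 (shut) to 1.0 (fully open).
Only numpy, scipy, OpenCV 4.12 (cv2) and the standard library are available. Lean on these libraries where they do the work, as an engineer would, in place of code of your own. Each camera call takes 0.05 s, during which the arm holds its last target. There are 200 camera calls.

## Task

Pick up the aluminium tool hanger by its arm, pass the large opening of its keyhole over the screw head on the upright plywood board, and slide it down until the narrow slot rests fully on the screw; then let go and leave it hanging straight. Feel for the screw gently, never forcing the hanger against the board or the screw, and leave the bearing, the bolt and the tape measure where they are.

Things in the scene. Friction and masses are not known exactly. Their poses are not given: they have to be found in the camera images.
- hanger_arm (a point): Centre of the arm of the hanger (loose aluminium bracket, 0.24-0.39 kg, starts standing upright on the bench). Grasp the arm here from above, across its width: a bar 12 wide (y), 24 high (z), 55 mm long (x), level, with a 34 mm high upturned tip at its free end. Hanger axes: x from the arm's tip to the plate and out of its back, y along the plate's width, z up.
- hanger: The hanger, same axes; origin in the middle of the lower edge of the plate's back face. From it (mm): plate x -5 to 0, y -35 to 35, z 0 to 122; arm centre x -34, y 0, z 108; a 70 mm wide ledge 5 mm thick runs along the foot, x -51 to 0, with a 12 mm high lip.
- hanger_hole (a point): Centre of the keyhole's large opening, on the plate's back face; hanger axes. From the arm's centre: x +34, y 0, z -58 mm. The opening goes through the plate, 19.5 mm wide and 32 mm high, its corners cut at 45 degrees by 5 mm. From the middle of its upper edge a slot 9 mm wide goes 18 mm farther up.
- hanger_seat (a point): Where the middle of the screw's shank lies when the upper end of the keyhole's slot rests on it: on the plate's back face, 31 mm above the centre of the large opening, 27 mm below the arm's centre (x +34, y 0, z -27 mm from it); hanger axes.
- mark (a point): Nominal screw place, a point of the board's front face. Axes: x into the board, y along its width, z up. The screw was driven by hand: its true middle is up to 14 mm to either side (y) and 6 mm up or down (z) of this point; that place is not measured, find it by camera or feel. Shank 6 mm thick, 9 mm long; then a flat head 15 mm across, 6 mm thick, its face 15 mm before the board.
- board: Fixed upright plywood board on a steel stand, with its screw: 200 mm wide, 195 high, 15 thick; front to -x, axes as the nominal screw place; origin at the middle of the front face's lower edge, 150 mm below that place. A plate that misses the head stops 15 mm before the board. All is rigid; over 30 N from the hanger or hand on the board or screw would tear it loose: use a few newtons.
- bearing: Ball bearing lying on the bench, 47 mm across, 14 mm high; origin at the centre of its underside. Leave it alone.
- big_bolt: Large bolt with a nut, standing on its head, 27 mm across, 64 mm high; origin at the centre of its underside. Leave it alone.
- tape_measure: Tape measure standing on the bench, 35x72x64 mm; origin at the centre of its underside. Leave it alone.
Not all that is in view belongs to the job. What is shaped like the hanger but blue is not meant.

How it is judged:
By the outcome, as a careful person would: the job done as asked, in the order asked, and still so for the second after the job is handed in, with the robot touching nothing.
It also fails if it takes over 64 s, if anything falls off the work surface, if the arm or the gripper's body presses on something with over 40 N, if the wrist force passes 120 N, or if a joint passes its speed limit or range.

## Working session

There is one attempt and no reset: what is moved stays moved. The work goes in short steps, Python scripts to look and compute and a tool call to move; the robot and the scene stay as the last step left them, time stands still between calls to the robot, and variables do not carry over. Pictures are saved under pics/ and viewed, about 8 in all and at most 12, crops included, and the job is handed in when it is done.

Besides the shell and the picture viewer there is one more tool, called after ">>>" in YAML: its name, and indented under it one key for each argument. send_rows: Moves the arm, as the interface text tells. Its arguments: {"type":"object","properties":{"moves":{"type":"array","items":{"type":"array","items":{"type":"array","items":{"type":"number"}}}},"claw":{"type":"number"}},"required":["moves"]}

```bash
mkdir -p pics; cat > h.py <<'E'
import numpy as np, cv2
from scipy.spatial.transform import Rotation as Ro
from workcell import bot
def grab(n,f):
    i=bot.camera_info(n); im=bot.grab_frame(n)[:,:,::-1].copy(); cv2.imwrite(f'pics/{f}.png',im); return im,i
def ray(i,u,v,fish=False):
    a=np.array([(u-i['cx'])/i['fx'],(v-i['cy'])/i['fy']])
    if fish:
        r=np.hypot(*a); d=np.array([*(a/r*np.sin(r)),np.cos(r)]) if r>0 else np.array([0,0,1.])
    else: d=np.array([*a,1.])
    R=np.array(i['R']); return -R.T@np.array(i['t']), R.T@d/np.linalg.norm(d)
def proj(i,X,fish=False):
    c=np.array(i['R'])@np.array(X)+np.array(i['t'])
    if fish:
        r=np.hypot(c[0],c[1]); t=np.arctan2(r,c[2]); a=c[:2]/r*t
    else: a=c[:2]/c[2]
    return np.array([a[0]*i['fx']+i['cx'],a[1]*i['fy']+i['cy']])
def onplane(i,u,v,ax,val,fish=False):
    o,d=ray(i,u,v,fish); return o+d*(val-o[ax])/d[ax]
def tri(rs):
    A=sum(np.eye(3)-np.outer(d,d) for o,d in rs); b=sum((np.eye(3)-np.outer(d,d))@o for o,d in rs); return np.linalg.solve(A,b)
E
python3 - <<'E'
from h import *
a,ia=grab('scene','s0'); b,ib=grab('top','t0'); 
cv2.imwrite('pics/both.png',cv2.resize(np.vstack([a,b]),(800,1200))[:, :])
print(bot.observe()); print(ia,ib)
E
```

```text
{'clock': 0.1, 'joint_positions': array([-1.24561857e+00,  4.91469730e-01,  1.55939910e+00,  1.74311867e-05,
        1.09170403e+00, -1.05641751e-01]), 'qd': array([-0.00111504, -0.00216904, -0.00129286, -0.00038991, -0.00107436,
       -0.0016655 ]), 'joint_torque': array([ 4.71073654e-03, -6.13621688e+01, -2.58605665e+01,  6.94179442e-02,
        4.70067433e-02, -4.86775787e-05]), 'tool_pos': array([ 0.26094511, -0.56769647,  0.23313489]), 'eef_rot': array([-0.43404336,  1.98430567, -1.98232416]), 'force': array([ 0.22827039, -0.17465932, -0.13225437]), 'wrist_torque': array([-0.00920973, -0.04322276,  0.03030333]), 'gripper_width': 1.0022530351669}
{'fx': 371.9465382617021, 'fy': 371.9465382617021, 'cx': 255.30455794540103, 'cy': 192.6336578039014, 'R': array([[ 0.80107569, -0.59854556,  0.0045765 ],
       [-0.2306015 , -0.31566782, -0.92042207],
       [ 0.5523592 ,  0.7362724 , -0.39089932]]), 't': array([-0.55519194,  0.14502451,  0.87182435])} {'fx': 455.80239543628045, 'fy': 455.80239543628045, 'cx': 251.64181713919635, 'cy': 191.05123352500067, 'R': array([[ 0.02891669, -0.99948879,  0.01363743],
       [-0.981655  , -0.03096771, -0.18813419],
       [ 0.18846033, -0.00794703, -0.98204865]]), 't': array([-0.26547205,  0.51020114,  1.17071084])}
```

View pics/s0.png

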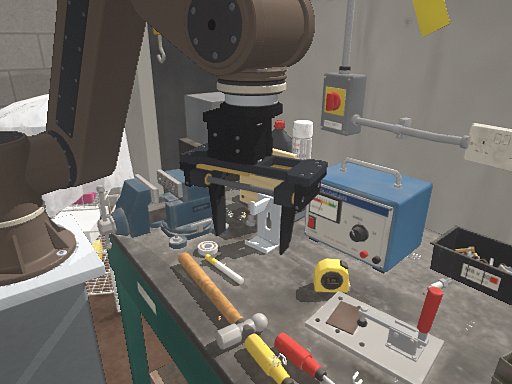

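View pics/t0.png

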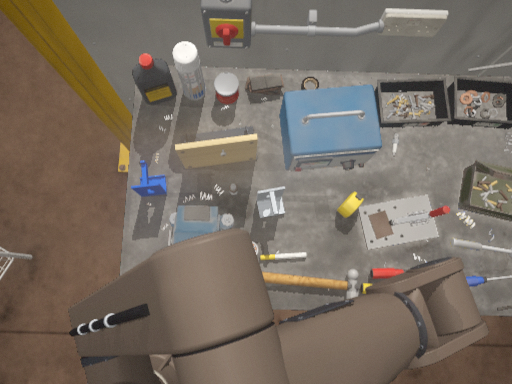

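The top view shows two hanger shapes. The silver one at about (270,202) matches the aluminium hanger; the one at (150,182) is blue, so it is the decoy. The board is at (217,150) and the tape at (349,205). I'll enlarge to confirm.

```bash
python3 - <<'E'
from h import *
t=cv2.imread('pics/t0.png'); s=cv2.imread('pics/s0.png')
a=cv2.resize(t[125:245,165:325],(800,600),interpolation=cv2.INTER_CUBIC)[:, :]
b=cv2.resize(s[170:270,180:340],(800,500),interpolation=cv2.INTER_CUBIC)
cv2.imwrite('pics/c1.png',a); cv2.imwrite('pics/c2.png',b)
E
```

```text
(no output)
```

View pics/c1.png

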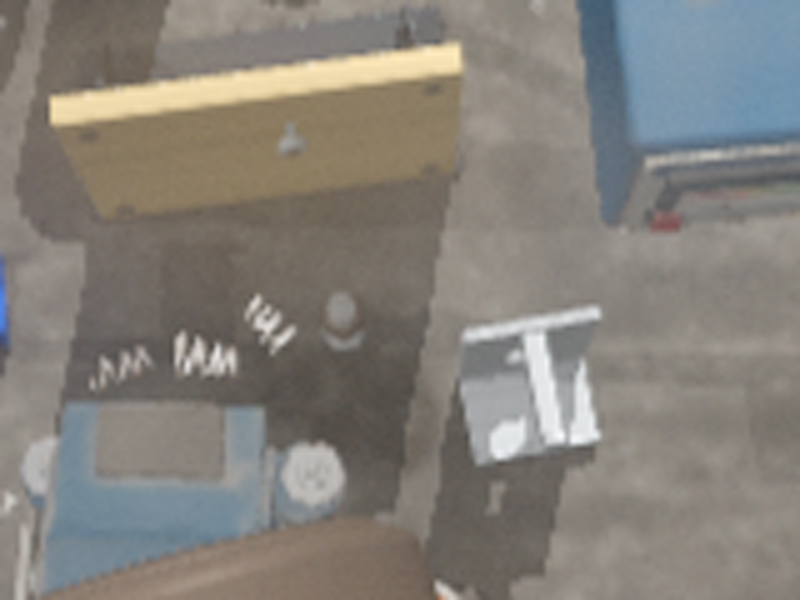

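The silver hanger's arm runs from crop (535,335) to (550,440), with the plate's upper edge from (463,335) to (600,310). The screw head is at crop (290,142), the bolt at (343,320), and the board's top front edge runs from (52,125) to (462,72). Now I'll compute positions.

```bash
python3 - <<'E'
from h import *
from scipy.optimize import brentq
np.set_printoptions(precision=4,suppress=True)
i=bot.camera_info('top')
p=lambda x,y,z: onplane(i,165+x/5,125+y/5,2,z)
f=lambda z: np.linalg.norm(p(52,125,z)-p(462,72,z))-.2
z=brentq(f,0,.6); A,B=p(52,125,z),p(462,72,z); print('top edge',z,A,B)
g=lambda z: np.linalg.norm(p(104,217,z)-p(450,180,z))-.2
try:
  zb=brentq(g,-.2,.5);print('bottom',zb,p(104,217,zb),p(450,180,zb))
except Exception as e: print(e)
d=(A-B)/.2; n=np.array([d[1],-d[0],0]); 
if n[0]<0:n=-n
print('n into board',n,'yaw deg',np.degrees(np.arctan2(n[1],n[0])))
o,dr=ray(i,165+290/5,125+142/5); F=(A+B)/2
t=((F-.015*n-o)@n)/(dr@n); print('screwhead',o+t*dr, 'center top',F)
L,R=p(463,330,.122),p(600,306,.122); print('hanger top back',L,R,np.linalg.norm(L-R)); d=(L-R)/np.linalg.norm(L-R); n=np.array([d[1],-d[0],0]); n=n if n[0]>0 else -n
print('hanger yaw',np.degrees(np.arctan2(n[1],n[0])),'arm c',(L+R)/2-.034*n)
a,b=p(537,335,.12),p(553,440,.12); print('arm',a,b,np.degrees(np.arctan2(*(a-b)[1::-1])),np.linalg.norm(a-b))
print('bolt',p(343,300,.064))
s=bot.camera_info('scene')
for P in [(L+R)/2-.034*n-[0,0,.014],o+t*dr,L,R,A,B]: print(proj(s,P))
R0=Ro.from_rotvec(bot.observe()['eef_rot']).as_matrix();print(R0)
E
```

```text
top edge 0.1846759594266597 [ 0.5873 -0.0619  0.1847] [ 0.6205 -0.2591  0.1847]
bottom -0.025998126186408232 [ 0.5928 -0.0597 -0.026 ] [ 0.6212 -0.2577 -0.026 ]
n into board [0.9861 0.166  0.    ] yaw deg 9.554313468345478
screwhead [ 0.5911 -0.1752  0.1537] center top [ 0.6039 -0.1605  0.1847]
hanger top back [ 0.5048 -0.2644  0.122 ] [ 0.5194 -0.3332  0.122 ] 0.07038966792780847
hanger yaw 11.908826829058814 arm c [ 0.4788 -0.3058  0.122 ]
arm [ 0.5038 -0.3018  0.12  ] [ 0.4506 -0.3109  0.12  ] 9.700079093050169 0.05398012089882924
bolt [ 0.5302 -0.2015  0.064 ]
[260.4038 206.2183]
[264.1162 164.1051]
[258.5794 192.5385]
[281.4534 200.4363]
[239.1492 144.0606]
[293.5333 158.9274]
[[-0.9086 -0.0003  0.4176]
 [-0.4176  0.0009 -0.9086]
 [-0.0001 -1.     -0.001 ]]
```

View pics/c2.png

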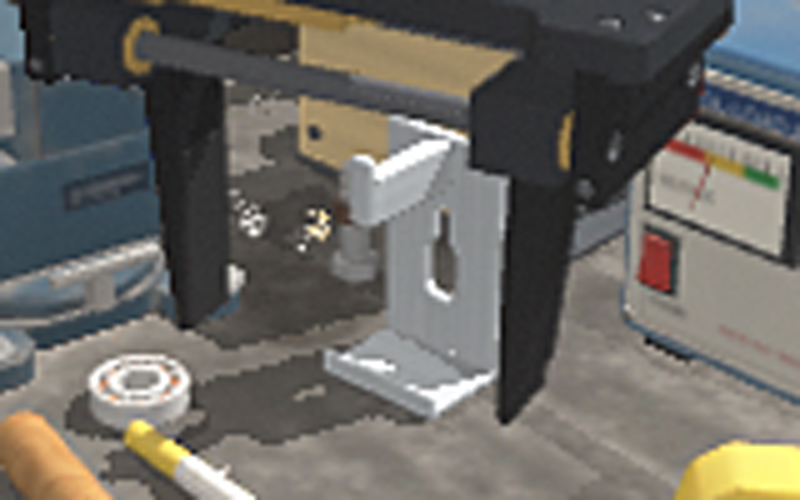

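The crop confirms it: an aluminium hanger with a keyhole in its plate, standing upright. The bearing is at crop (140,385), and the bolt is behind it at (350,235). I'll move above the arm.

>>> send_rows:
  moves:
    - [[-38,0,-18.4,0,0.03,0],[-38,0,-18.4,0,0.03,0],[-38,0,-18.4,0,0.03,0],[-38,0,-18.4,0,0.03,0],[-38,0,-18.4,0,0.03,0],[-38,0,-18.4,0,0.03,0],[-38,0,-18.4,0,0.03,0],[-38,0,-18.4,0,0.03,0]]

```text
clock: 0.9
tool_pos: [0.5064, -0.3269, 0.2305]
eef_rot: [-0.188, 2.137, -2.128]
force: [0.3, -0.6, 0.7]
gripper_width: 1.002
```

```bash
cat > to.py <<'E'
# usage: to.py x y z yaw : remaining shift in tool axes (mm) and turn (rad)
import sys
from h import *
o=bot.observe(); R=Ro.from_rotvec(o['eef_rot']).as_matrix()
x,y,z,yaw=map(float,sys.argv[1:5]); c,s=np.cos(np.radians(yaw)),np.sin(np.radians(yaw))
# tool x = -hx, tool y = down, tool z = -hy
T=np.array([[-c,0,s],[-s,0,-c],[0,-1,0]])
print('t',o['clock'],'pos',o['tool_pos'].round(4),'F',o['force'].round(2),'M',o['wrist_torque'].round(2),'g',round(o['gripper_width'],3))
print('d world mm',((np.array([x,y,z])-o['tool_pos'])*1e3).round(1),'shift tool',(R.T@(np.array([x,y,z])-o['tool_pos'])*1e3).round(1),'turn',Ro.from_matrix(R.T@T).as_rotvec().round(4))
E
python3 to.py .478 -.306 .234 10.7; python3 - <<'E'
from h import *
im,i=grab('wrist','w1'); print({k:np.round(v,3) for k,v in i.items()})
E
```

```text
t 0.9 pos [ 0.5064 -0.3269  0.2305] F [ 0.28 -0.56  0.69] M [-0.05  0.04  0.03] g 1.002
d world mm [-28.4  20.9   3.5] shift tool [ 24.3  -3.3 -25.5] turn [ 0.0046 -0.0135  0.0026]
{'fx': np.float64(297.319), 'fy': np.float64(297.319), 'cx': np.float64(253.765), 'cy': np.float64(191.421), 'R': array([[ 0.173, -0.985, -0.004],
       [-0.956, -0.169,  0.239],
       [-0.236, -0.038, -0.971]]), 't': array([-0.409,  0.402,  0.494])}
```

View pics/w1.png

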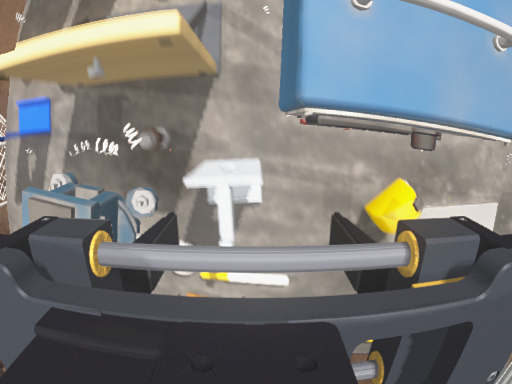

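The wrist camera sees the hanger at (225,190), the board with its screw at (95,68), and the bolt at (153,138). Enlarging both for refinement.

```bash
python3 - <<'E'
from h import *
w=cv2.imread('pics/w1.png')
a=cv2.resize(w[145:257,165:285],None,fx=5,fy=5,interpolation=cv2.INTER_CUBIC) #600x560
b=cv2.resize(w[0:95,0:225],(800,338),interpolation=cv2.INTER_CUBIC)
c=np.zeros((600,800,3),np.uint8); c[:338]=b; a=cv2.resize(w[145:210,165:285],(484,262),interpolation=cv2.INTER_CUBIC); c[338:,:484]=a
cv2.imwrite('pics/w1c.png',c); print(225/800,120/484,65/262)
E
```

```text
0.28125 0.24793388429752067 0.2480916030534351
```

View pics/w1c.png

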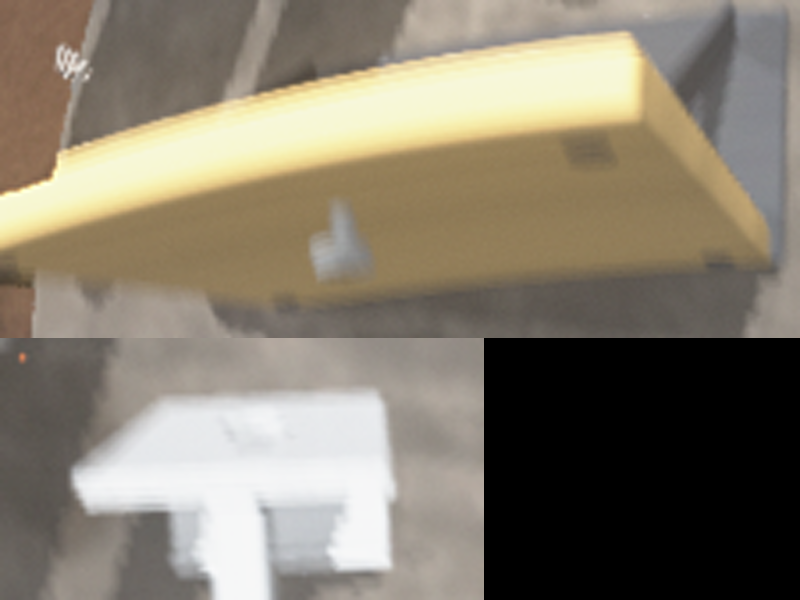

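```bash
python3 - <<'E'
from h import *
np.set_printoptions(precision=4,suppress=True)
w=bot.camera_info('wrist'); t=bot.camera_info('top')
W=lambda x,y:(165+x*.248,145+(y-338)*.248)
L=onplane(w,*W(75,472),2,.122,True);R=onplane(w,*W(388,458),2,.122,True)
d=(L-R)/np.linalg.norm(L-R);n=np.array([d[1],-d[0],0])
print('hanger',L,R,np.linalg.norm(L-R),np.degrees(np.arctan2(n[1],n[0])),'arm',(L+R)/2-.034*n)
a=onplane(w,*W(235,500),2,.12,True);b=onplane(w,*W(243,595),2,.12,True);print('arm pts',a,b,np.degrees(np.arctan2(*(a-b)[1::-1])))
k=.28125
for nm,pw,pt in [('B',(640,122),(462,72)),('botR',(768,268),(448,180)),('head',(341,256),(290,142)),('base',(338,200),(290,122))]:
    r1=ray(w,pw[0]*k,pw[1]*k,True); r2=ray(t,165+pt[0]/5,125+pt[1]/5); X=tri([r1,r2])
    print(nm,X,[np.linalg.norm(np.cross(X-o,dd))*1e3 for o,dd in (r1,r2)])
E
```

```text
hanger [ 0.5137 -0.2578  0.122 ] [ 0.5288 -0.3267  0.122 ] 0.0705570604392143 12.41170681693204 arm [ 0.4881 -0.2995  0.122 ]
arm pts [ 0.5131 -0.2946  0.12  ] [ 0.4913 -0.2997  0.12  ] 13.254930163458837
B [ 0.6188 -0.2583  0.2016] [np.float64(3.5238138986696015), np.float64(3.5238138986696677)]
botR [ 0.6236 -0.2535 -0.02  ] [np.float64(4.848696372245776), np.float64(4.8486963722458185)]
head [ 0.5954 -0.1739  0.152 ] [np.float64(3.806802692804876), np.float64(3.8068026928047627)]
base [ 0.6063 -0.1737  0.1569] [np.float64(5.7365214541064375), np.float64(5.736521454106275)]
```

The arm was probably still coasting when that picture was taken. I'll use the settled pose and move over the arm, then retake the picture.

```bash
python3 to.py .479 -.305 .234 11.5; python3 -c "
from h import *
print(bot.camera_info('wrist'))"
```

```text
t 0.95 pos [ 0.5103 -0.3234  0.2304] F [ 1.01  3.09 -1.18] M [0.14 0.04 0.01] g 1.002
d world mm [-31.3  18.4   3.6] shift tool [ 27.6  -3.4 -23.6] turn [ 0.0053 -0.027   0.0008]
{'fx': 297.3186396354542, 'fy': 297.3186396354542, 'cx': 253.76454119766038, 'cy': 191.4205385733038, 'R': array([[ 0.17335564, -0.98484885, -0.00453523],
       [-0.95655302, -0.16946747,  0.23724904],
       [-0.23442301, -0.03679027, -0.97143828]]), 't': array([-0.40619365,  0.40673377,  0.49480309])}
```

>>> send_rows:
  moves:
    - [[13,-2,-11,0.005,-0.027,0],[12,-1,-11,0,0,0],[0,0,0,0,0,0],[0,0,0,0,0,0]]

```text
clock: 1.35
tool_pos: [0.4833, -0.3032, 0.2321]
eef_rot: [-0.222, 2.115, -2.112]
force: [0.3, -0.4, 0.3]
gripper_width: 1.002
```

```bash
python3 - <<'E'
from h import *
w,i=grab('wrist','w2'); np.save('w2i.npy',i,allow_pickle=True)
c=np.zeros((600,800,3),np.uint8)
c[:338]=cv2.resize(w[0:95,0:225],(800,338),interpolation=cv2.INTER_CUBIC)
o=bot.observe();print(o['tool_pos'])
p=proj(i,[.482,-.304,.12],True);print(p)
x0,y0=int(p[0])-60,int(p[1])-45; a=w[y0:y0+65,x0:x0+120];print(x0,y0)
c[338:,:484]=cv2.resize(a,(484,262),interpolation=cv2.INTER_CUBIC)
cv2.imwrite('pics/w2c.png',c)
E
python3 to.py .482 -.304 .108 11.5
```

```text
[ 0.48327176 -0.30332796  0.23200175]
[254.17330714 194.41156427]
194 149
t 1.4 pos [ 0.4833 -0.3033  0.232 ] F [0.51 0.06 0.96] M [ 0.06  0.02 -0.04] g 1.0
d world mm [  -1.3   -0.7 -124. ] shift tool [  1.1 124.    0.7] turn [0.002  0.0063 0.0023]
```

View pics/w2c.png

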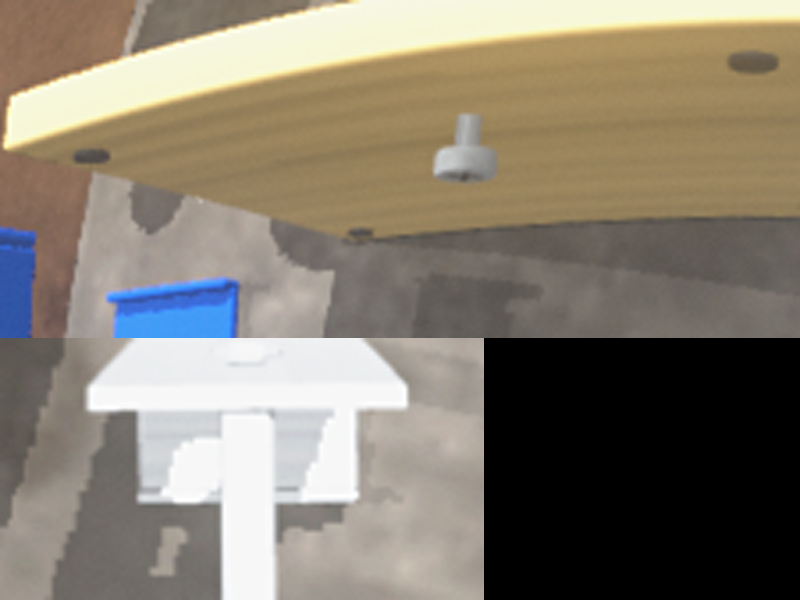

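```bash
python3 - <<'E'
from h import *
np.set_printoptions(precision=4,suppress=True)
w=np.load('w2i.npy',allow_pickle=True).item(); t=bot.camera_info('top')
W=lambda x,y:(194+x*.248,149+(y-338)*.248)
for y,xo,e in [((388,385),.034,'back'),((410,408),.029,'front')]:
    L=onplane(w,*W(88,y[0]),2,.122,True);R=onplane(w,*W(407,y[1]),2,.122,True)
    d=(L-R)/np.linalg.norm(L-R);n=np.array([d[1],-d[0],0])
    print(e,np.linalg.norm(L-R),np.degrees(np.arctan2(n[1],n[0])),'arm',(L+R)/2-xo*n)
a=onplane(w,*W(248,415),2,.12,True);b=onplane(w,*W(248,595),2,.12,True);print('arm pts',a,b,np.degrees(np.arctan2(*(a-b)[1::-1])))
k=.28125
for nm,pw,pt in [('A',(5,148),(52,125)),('head',(465,163),(290,142)),('base',(468,117),(290,122))]:
    r1=ray(w,pw[0]*k,pw[1]*k,True); r2=ray(t,165+pt[0]/5,125+pt[1]/5); X=tri([r1,r2])
    print(nm,X,[np.linalg.norm(np.cross(X-o,dd))*1e3 for o,dd in (r1,r2)])
E
```

```text
back 0.07064306642541274 12.473267329446333 arm [ 0.4796 -0.306   0.122 ]
front 0.07088160066458572 12.289911941251978 arm [ 0.4795 -0.3058  0.122 ]
arm pts [ 0.5061 -0.3001  0.12  ] [ 0.465  -0.3089  0.12  ] 11.976149320893905
A [ 0.5855 -0.0634  0.1942] [np.float64(0.8580133491700643), np.float64(0.8580133491700666)]
head [ 0.593  -0.1748  0.1467] [np.float64(0.07995599381915669), np.float64(0.07995599381912812)]
base [ 0.603  -0.1745  0.1501] [np.float64(0.5947115509605976), np.float64(0.5947115509603843)]
```

>>> send_rows:
  moves:
    - [[4.2,20,1.9,0.002,-0.006,0.002],[0,30,0,0,0,0],[0,30,0,0,0,0],[0,20,0,0,0,0],[0,10,0,0,0,0],[0,0,0,0,0,0],[0,0,0,0,0,0]]

```text
clock: 2.1
tool_pos: [0.4821, -0.3107, 0.1187]
eef_rot: [-0.219, 2.106, -2.113]
force: [0.3, 0.1, 0.2]
gripper_width: 1.0
```

```bash
python3 to.py .4796 -.306 .108 12.2
```

```text
t 2.1 pos [ 0.4821 -0.3107  0.1187] F [0.32 0.13 0.17] M [ 0.06 -0.04  0.02] g 1.0
d world mm [ -2.5   4.7 -10.7] shift tool [ 1.5 10.7 -5.2] turn [-0.0033 -0.0032 -0.0025]
```

>>> send_rows:
  moves:
    - [[1.5,6,-5.2,-0.003,-0.003,-0.0025],[0,6,0,0,0,0],[0,0,0,0,0,0],[0,0,0,0,0,0]]

```text
clock: 2.5
tool_pos: [0.4803, -0.3063, 0.1083]
eef_rot: [-0.222, 2.104, -2.111]
force: [-0.8, -0.0, -0.2]
gripper_width: 1.0
```

```bash
python3 to.py .4796 -.306 .108 12.2
```

```text
t 2.5 pos [ 0.4803 -0.3063  0.1083] F [-0.83 -0.05 -0.19] M [-0.04  0.01 -0.05] g 1.0
d world mm [-0.7  0.3 -0.3] shift tool [ 0.7  0.3 -0.4] turn [-0.0034  0.0001 -0.0025]
```

>>> send_rows:
  moves:
    - [[0,0,0,0,0,0],[0,0,0,0,0,0],[0,0,0,0,0,0],[0,0,0,0,0,0],[0,0,0,0,0,0],[0,0,0,0,0,0],[0,0,0,0,0,0],[0,0,0,0,0,0]]
  claw: 0

```text
clock: 3.3
tool_pos: [0.4806, -0.3065, 0.1091]
eef_rot: [-0.221, 2.103, -2.112]
force: [0.6, 1.0, -0.5]
gripper_width: 0.387
```

>>> send_rows:
  moves:
    - [[0,0,0,0,0,0],[0,0,0,0,0,0],[0,0,0,0,0,0],[0,0,0,0,0,0],[0,0,0,0,0,0],[0,0,0,0,0,0],[0,0,0,0,0,0]]

```text
clock: 4.0
tool_pos: [0.4804, -0.3063, 0.1088]
eef_rot: [-0.222, 2.104, -2.111]
force: [1.4, 0.1, -1.2]
gripper_width: 0.123
```

>>> send_rows:
  moves:
    - [[0,-10,0,0,0,0],[0,-20,0,0,0,0],[0,-25,0,0,0,0],[0,-25,0,0,0,0],[0,-15,0,0,0,0],[0,0,0,0,0,0],[0,0,0,0,0,0]]

```text
clock: 4.7
tool_pos: [0.4791, -0.3051, 0.2087]
eef_rot: [-0.225, 2.108, -2.11]
force: [0.7, 0.3, -4.2]
gripper_width: 0.125
```

```bash
python3 - <<'E'
from h import *
np.set_printoptions(precision=4,suppress=True)
t=bot.camera_info('top'); w=np.load('w2i.npy',allow_pickle=True).item()
A=onplane(t,175.4,150,2,.195);B=onplane(t,257.4,139.4,2,.195);print(A,B,np.linalg.norm(A-B))
d=(A-B)/np.linalg.norm(A-B); n=np.array([d[1],-d[0],0]); n*=np.sign(n[0]); yaw=np.degrees(np.arctan2(n[1],n[0])); print('yaw',yaw,'mark',(A+B)/2)
# image corner of right hand bottom edge line etc from w2: top front edge of board traced in w2 by colour
im=cv2.imread('pics/w2.png'); k=.28125
g,i2=grab('wrist','w3'); np.save('w3i.npy',i2,allow_pickle=True)
P=[onplane(w,u*k,v*k,2,.195,True) for u,v in [(5,148),(205,95),(300,66),(480,38),(700,23)]]; print(np.array(P)); P=np.array(P)
s=np.polyfit(P[:,1],P[:,0],1); print('yaw wrist',np.degrees(np.arctan(-s[0])))
E
python3 to.py .55 -.18 .206 10
```

```text
[ 0.5844 -0.0636  0.195 ] [ 0.6172 -0.259   0.195 ] 0.198060531353464
yaw 9.554313468345459 mark [ 0.6008 -0.1613  0.195 ]
[[ 0.5862 -0.064   0.195 ]
 [ 0.5965 -0.1297  0.195 ]
 [ 0.6027 -0.154   0.195 ]
 [ 0.6094 -0.1947  0.195 ]
 [ 0.6161 -0.2377  0.195 ]]
yaw wrist 9.946754353453535
t 4.75 pos [ 0.4791 -0.3052  0.2086] F [-0.36  0.88 -3.04] M [ 0.02  0.09 -0.01] g 0.125
d world mm [ 70.9 125.2  -2.6] shift tool [ -95.8    2.5 -107.3] turn [-0.0009  0.0387 -0.0005]
```

View pics/w3.png

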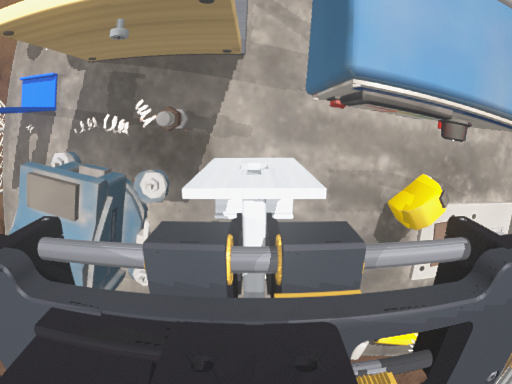

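Viewed 8 so far. The hanger is level in the jaws, the screw is at (119,32), and the bolt at (168,117) is clear of the path. The screw axis at the board is about (0.6045,-0.173,0.148) and the board's yaw is about 9.8°. I'll move to 45 mm before the board.

```bash
python3 to.py .5267 -.1862 .2065 9.8
```

```text
t 4.75 pos [ 0.4791 -0.3052  0.2086] F [-0.36  0.88 -3.04] M [ 0.02  0.09 -0.01] g 0.125
d world mm [ 47.6 119.   -2.1] shift tool [ -71.7    2.  -106.2] turn [-0.0009  0.0422 -0.0005]
```

>>> send_rows:
  moves:
    - [[-6,0,-10,0,0,0],[-12,0.5,-20,0,0,0],[-12,0.5,-22,0,0,0],[-12,0.5,-22,0,0,0],[-12,0.5,-16,0,0,0],[-6,0,-8,0,0.02,0],[0,0,0,0,0.02,0],[0,0,0,0,0,0]]

```text
clock: 5.55
tool_pos: [0.5166, -0.1871, 0.1994]
eef_rot: [-0.193, 2.144, -2.129]
force: [0.3, -0.1, -2.8]
gripper_width: 0.124
```

```bash
python3 to.py .5267 -.1862 .2065 9.8
```

```text
t 5.55 pos [ 0.5166 -0.1871  0.1994] F [ 0.27 -0.1  -2.83] M [-0.03  0.07  0.04] g 0.124
d world mm [10.1  0.9  7.1] shift tool [-10.   -7.2   0.8] turn [ 0.0079 -0.0001  0.009 ]
```

>>> send_rows:
  moves:
    - [[-5,-4,0.5,0.008,0,0.009],[-4,-3.5,0,0,0,0],[0,0,0,0,0,0],[0,0,0,0,0,0]]

```text
clock: 5.95
tool_pos: [0.5259, -0.1873, 0.207]
eef_rot: [-0.181, 2.132, -2.133]
force: [0.2, 0.1, -3.7]
gripper_width: 0.122
```

```bash
python3 to.py .5267 -.1862 .2065 9.8; python3 - <<'E'
from h import *
g,i2=grab('wrist','w4'); np.save('w4i.npy',i2,allow_pickle=True); print(proj(i2,[.593,-.1748,.1467],True),-np.array(i2['R']).T@i2['t'])
g=cv2.resize(g[20:200,150:390],(800,600),interpolation=cv2.INTER_CUBIC); cv2.imwrite('pics/w4c.png',g)
E
```

```text
t 5.95 pos [ 0.5259 -0.1873  0.207 ] F [ 0.21  0.09 -3.71] M [0.02 0.09 0.02] g 0.122
d world mm [ 0.8  1.1 -0.5] shift tool [-1.   0.5 -0.9] turn [-0.0005 -0.0011 -0.0002]
[251.96416857 117.15588538] [ 0.59078889 -0.17620518  0.35898703]
```

View pics/w4c.png

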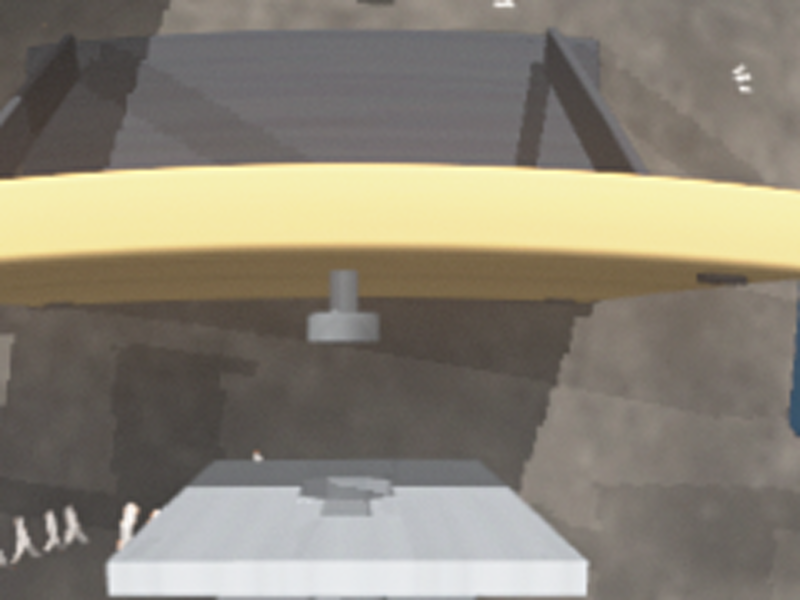

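The picture shows the screw head at crop (343,326) and the plate and keyhole centre at about x=348, so the hanger sits about 1 mm to the right of the screw. The plate and board edges are parallel. Next I'll check z by triangulation and advance to just short of the head.

```bash
python3 - <<'E'
from h import *
np.set_printoptions(precision=4,suppress=True)
w2=np.load('w2i.npy',allow_pickle=True).item();w4=np.load('w4i.npy',allow_pickle=True).item();t=bot.camera_info('top')
k=.28125
h=[ray(w4,252.9,20+326*.3,True),ray(w2,465*k,163*k,True),ray(t,223,153.4)]
print(tri(h),tri(h[:2]),tri([h[0],h[2]]))
# plate top back corners & board edge in w4
for x in (108,588): print(onplane(w4,150+x*.3,20+560*.3,2,.2215,True))
for x,y in ((20,257),(343,246),(700,262)): print('board',onplane(w4,150+x*.3,20+y*.3,2,.195,True))
E
```

```text
[ 0.5927 -0.1752  0.1477] [ 0.5926 -0.1755  0.1481] [ 0.5926 -0.1752  0.1486]
[ 0.5537 -0.1477  0.2215]
[ 0.5655 -0.2164  0.2215]
board [ 0.5961 -0.1196  0.195 ]
board [ 0.6053 -0.1734  0.195 ]
board [ 0.6152 -0.2334  0.195 ]
```

>>> send_rows:
  moves:
    - [[-6,0.5,-0.9,0,0,0],[-6,0,0,0,0,0],[-6,0,0,0,0,0],[-4,0,0,0,0,0],[0,0,0,0,0,0],[0,0,0,0,0,0]]

```text
clock: 6.6
tool_pos: [0.5495, -0.1825, 0.2061]
eef_rot: [-0.181, 2.132, -2.133]
force: [-0.6, -0.6, -3.8]
gripper_width: 0.127
```

```bash
python3 to.py .5503 -.1821 .2065 9.8
```

```text
t 6.6 pos [ 0.5495 -0.1825  0.2061] F [-0.58 -0.56 -3.83] M [-0.03  0.03  0.06] g 0.127
d world mm [0.8 0.4 0.4] shift tool [-0.9 -0.4 -0.3] turn [-0.0004 -0.0013  0.    ]
```

>>> send_rows:
  moves:
    - [[-3,-0.6,-0.6,0,-0.001,0],[-3,0,0,0,0,0],[-3,0,0,0,0,0],[-2,0,0,0,0,0],[0,0,0,0,0,0]]

```text
clock: 7.1
tool_pos: [0.561, -0.1799, 0.2068]
eef_rot: [-0.182, 2.132, -2.133]
force: [-0.4, 0.3, -4.1]
gripper_width: 0.124
```

```bash
python3 to.py .568 -.179 .2065 9.8
```

```text
t 7.1 pos [ 0.561  -0.1799  0.2068] F [-0.39  0.31 -4.05] M [-0.01  0.08 -0.01] g 0.124
d world mm [ 7.   0.9 -0.3] shift tool [-7.1  0.3  0.4] turn [-0.0003 -0.0004  0.0001]
```

The plate is past the head face with no contact force. Continuing gently.

>>> send_rows:
  moves:
    - [[-2,0,0,0,0,0],[-2,0,0,0,0,0],[-1.5,0,0,0,0,0],[-1,0,0,0,0,0],[0,0,0,0,0,0]]

```text
clock: 7.6
tool_pos: [0.5678, -0.1787, 0.2068]
eef_rot: [-0.183, 2.132, -2.133]
force: [-0.4, -0.6, -3.6]
gripper_width: 0.123
```

>>> send_rows:
  moves:
    - [[-1,0,0,0,0,0],[0,0,0,0,0,0]]

```text
clock: 7.8
tool_pos: [0.5689, -0.1785, 0.2068]
eef_rot: [-0.183, 2.132, -2.133]
force: [0.5, -0.2, -3.3]
gripper_width: 0.122
```

>>> send_rows:
  moves:
    - [[-1,0,0,0,0,0],[0,0,0,0,0,0]]

```text
clock: 8.0
tool_pos: [0.5699, -0.1783, 0.2068]
eef_rot: [-0.183, 2.132, -2.133]
force: [0.9, -0.4, -3.6]
gripper_width: 0.126
```

>>> send_rows:
  moves:
    - [[-1,0,0,0,0,0],[0,0,0,0,0,0]]

```text
clock: 8.2
tool_pos: [0.5709, -0.1782, 0.2068]
eef_rot: [-0.183, 2.132, -2.133]
force: [0.3, -0.5, -2.8]
gripper_width: 0.125
```

```bash
python3 to.py .571 -.178 .2065 9.8
```

```text
t 8.2 pos [ 0.5709 -0.1782  0.2068] F [ 0.27 -0.49 -2.82] M [-0.04  0.07 -0.02] g 0.125
d world mm [ 0.1  0.2 -0.3] shift tool [-0.1  0.3 -0.1] turn [-0.0001 -0.0006  0.0004]
```

>>> send_rows:
  moves:
    - [[-0.8,0,0,0,0,0],[0,0,0,0,0,0]]

```text
clock: 8.4
tool_pos: [0.571, -0.1781, 0.2069]
eef_rot: [-0.185, 2.133, -2.133]
force: [0.5, -0.5, -3.4]
gripper_width: 0.128
```

>>> send_rows:
  moves:
    - [[-0.8,0,0,0,0,0],[0,0,0,0,0,0]]

```text
clock: 8.6
tool_pos: [0.571, -0.1781, 0.2069]
eef_rot: [-0.187, 2.134, -2.134]
force: [0.0, 0.1, -4.4]
gripper_width: 0.119
```

```bash
python3 to.py .572 -.178 .2068 9.8; python3 - <<'E'
from h import *
o=bot.observe(); print(o['joint_positions'].round(3),o['qd'].round(3),o['joint_torque'].round(1))
g,i=grab('wrist','w5'); np.save('w5i.npy',i,allow_pickle=True)
cv2.imwrite('pics/w5c.png',cv2.resize(g[50:200,150:350],(800,600),interpolation=cv2.INTER_CUBIC))
E
```

```text
t 8.6 pos [ 0.571  -0.1781  0.2069] F [ 0.02  0.11 -4.4 ] M [0.02 0.07 0.03] g 0.119
d world mm [ 1.   0.1 -0.1] shift tool [-1.   0.1  0. ] turn [ 0.0004 -0.0004  0.0041]
[-0.412  0.482  1.656 -0.002  1.008  0.989] [-0.001 -0.     0.001 -0.001 -0.001 -0.001] [  0.  -61.3 -25.5   0.   -0.    0. ]
```

View pics/w5c.png

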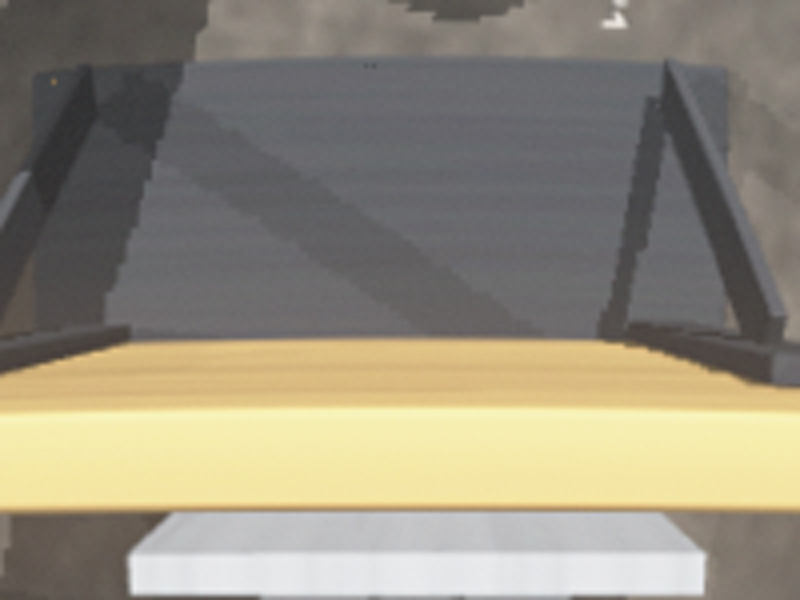

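```bash
python3 - <<'E'
from h import *
np.set_printoptions(precision=4,suppress=True)
w=np.load('w5i.npy',allow_pickle=True).item()
n=np.array([.9857,.1685,0])
for x,y in ((130,553),(705,551)):
  P=onplane(w,150+x*.25,50+y*.25,2,.2214,True); print(P,P@n)
for x,y in ((100,511),(420,509),(700,511)):
  P=onplane(w,150+x*.25,50+y*.25,2,.195,True); print('b',P,P@n)
E
```

```text
[ 0.5988 -0.1386  0.2214] 0.5668797980002687
[ 0.6109 -0.2071  0.2214] 0.5672448435048142
b [ 0.5969 -0.128   0.195 ] 0.5668335957256943
b [ 0.6048 -0.1732  0.195 ] 0.5670083594790118
b [ 0.6115 -0.2127  0.195 ] 0.5669424836968104
```

The plate's top back edge measures level with the board face (gap under 1 mm), and the lateral offset from the screw is about 0.3 mm. I'll back off 1 mm, correct the pitch, and slide down.

>>> send_rows:
  moves:
    - [[1.2,0,0,0,0,0.004],[0,0,0,0,0,0],[0,3,0,0,0,0],[0,3,0,0,0,0],[0,3,0,0,0,0],[0,0,0,0,0,0]]

```text
clock: 9.25
tool_pos: [0.5705, -0.1781, 0.1969]
eef_rot: [-0.18, 2.132, -2.131]
force: [0.6, -0.1, -3.9]
gripper_width: 0.126
```

```bash
python3 to.py .5698 -.1782 .1757 9.8
```

```text
t 9.25 pos [ 0.5705 -0.1781  0.1969] F [ 0.62 -0.11 -3.87] M [0.04 0.09 0.01] g 0.126
d world mm [ -0.7  -0.1 -21.2] shift tool [ 0.7 21.2 -0.1] turn [ 0.0002 -0.0004 -0.002 ]
```

>>> send_rows:
  moves:
    - [[0.5,2.5,0,0,0,-0.002],[0,2.5,0,0,0,0],[0,2.5,0,0,0,0],[0,0,0,0,0,0]]

```text
clock: 9.65
tool_pos: [0.57, -0.1782, 0.1885]
eef_rot: [-0.183, 2.133, -2.132]
force: [0.1, -0.3, -2.9]
gripper_width: 0.123
```

>>> send_rows:
  moves:
    - [[0,2,0,0,0,0],[0,2,0,0,0,0],[0,2,0,0,0,0],[0,0,0,0,0,0]]

```text
clock: 10.05
tool_pos: [0.57, -0.1782, 0.182]
eef_rot: [-0.183, 2.133, -2.132]
force: [-0.1, -0.2, -2.6]
gripper_width: 0.123
```

```bash
python3 to.py .5698 -.1782 .1757 9.8
```

```text
t 10.05 pos [ 0.57   -0.1782  0.182 ] F [-0.06 -0.23 -2.65] M [0.01 0.02 0.01] g 0.123
d world mm [-0.2  0.  -6.3] shift tool [ 0.2  6.3 -0. ] turn [ 0.0003 -0.0004  0.0003]
```

In the slot with no side force. Feeling for the seat in small steps.

>>> send_rows:
  moves:
    - [[0,2,0,0,0,0],[0,1.5,0,0,0,0],[0,0,0,0,0,0]]

```text
clock: 10.35
tool_pos: [0.5701, -0.1782, 0.1782]
eef_rot: [-0.183, 2.133, -2.132]
force: [0.3, -0.2, -3.1]
gripper_width: 0.124
```

>>> send_rows:
  moves:
    - [[0,1.2,0,0,0,0],[0,0,0,0,0,0]]

```text
clock: 10.55
tool_pos: [0.5701, -0.1782, 0.177]
eef_rot: [-0.183, 2.133, -2.132]
force: [-0.7, -0.2, -3.4]
gripper_width: 0.128
```

>>> send_rows:
  moves:
    - [[0,1.2,0,0,0,0],[0,0,0,0,0,0]]

```text
clock: 10.75
tool_pos: [0.5701, -0.1782, 0.1758]
eef_rot: [-0.182, 2.132, -2.132]
force: [-0.4, 0.4, -3.6]
gripper_width: 0.122
```

>>> send_rows:
  moves:
    - [[0,1,0,0,0,0],[0,0,0,0,0,0]]

```text
clock: 10.95
tool_pos: [0.5703, -0.1783, 0.1752]
eef_rot: [-0.182, 2.132, -2.132]
force: [-0.4, 0.8, -2.1]
gripper_width: 0.124
```

>>> send_rows:
  moves:
    - [[0,1,0,0,0,0],[0,0,0,0,0,0]]

```text
clock: 11.15
tool_pos: [0.5703, -0.1784, 0.175]
eef_rot: [-0.181, 2.131, -2.132]
force: [-1.6, 1.2, -0.3]
gripper_width: 0.125
```

>>> send_rows:
  moves:
    - [[0,1,0,0,0,0],[0,0,0,0,0,0]]

```text
clock: 11.35
tool_pos: [0.5703, -0.1783, 0.1749]
eef_rot: [-0.18, 2.13, -2.132]
force: [-2.3, 1.0, 1.4]
gripper_width: 0.128
```

Contact at z=0.175 (expected 0.1757): the force rose from about −3.4 to +1.4 N, so the screw now carries the weight. Releasing.

>>> send_rows:
  moves:
    - [[0,0,0,0,0,0],[0,0,0,0,0,0],[0,0,0,0,0,0],[0,0,0,0,0,0],[0,0,0,0,0,0],[0,0,0,0,0,0],[0,0,0,0,0,0],[0,0,0,0,0,0]]
  claw: 50

```text
clock: 12.15
tool_pos: [0.571, -0.1786, 0.1746]
eef_rot: [-0.178, 2.129, -2.132]
force: [0.9, -0.0, 0.2]
gripper_width: 0.527
```

```bash
python3 to.py .5703 -.1783 .1749 9.8; python3 - <<'E'
from h import *
g,i=grab('wrist','w6')
cv2.imwrite('pics/w6c.png',cv2.resize(g[80:240,140:360],(800,582),interpolation=cv2.INTER_CUBIC))
E
```

```text
t 12.15 pos [ 0.571  -0.1786  0.1746] F [ 0.91 -0.02  0.17] M [ 0.04 -0.04  0.03] g 0.527
d world mm [-0.7  0.3  0.3] shift tool [ 0.7 -0.3 -0.5] turn [-0.002  -0.0004 -0.0034]
```

View pics/w6c.png

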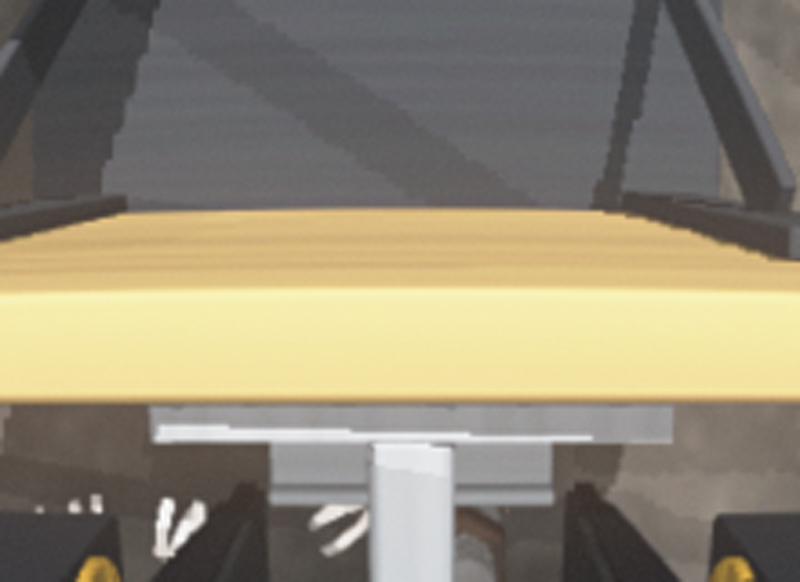

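Released: the plate hangs against the board, and the arm is free with the fingers clear on both sides. Retracting straight up, then back.

>>> send_rows:
  moves:
    - [[0,-10,0,0,0,0],[0,-20,0,0,0,0],[0,-25,0,0,0,0],[0,-30,0,0,0,0],[0,-30,0,0,0,0],[0,-20,0,0,0,0],[20,-5,0,0,0,0],[30,0,0,0,0,0],[30,0,0,0,0,0],[0,0,0,0,0,0]]

```text
clock: 13.2
tool_pos: [0.489, -0.1918, 0.327]
eef_rot: [-0.176, 2.123, -2.133]
force: [0.1, -0.7, 0.5]
gripper_width: 0.526
```

>>> send_rows:
  moves:
    - [[20,0,20,0,0,0],[20,0,30,0,0,0],[20,0,40,0,0,0],[10,0,40,0,0,0],[0,0,20,0,0,0],[0,0,0,0,0,0],[0,0,0,0,0,0],[0,0,0,0,0,0]]

```text
clock: 14.0
tool_pos: [0.4459, -0.3561, 0.3328]
eef_rot: [-0.171, 2.116, -2.134]
force: [0.4, 0.1, -0.4]
gripper_width: 0.524
```

```bash
python3 - <<'E'
from h import *
w,_=grab('wrist','w7');s,_=grab('scene','s7');t,_=grab('top','t7')
c=np.zeros((600,800,3),np.uint8)
c[:300,:400]=cv2.resize(w,(400,300)); c[:300,400:]=cv2.resize(s[100:250,180:380],(400,300),interpolation=cv2.INTER_CUBIC)
c[300:,:400]=cv2.resize(t[120:240,165:325],(400,300),interpolation=cv2.INTER_CUBIC); c[300:,400:]=cv2.resize(w[0:120,0:160],(400,300),interpolation=cv2.INTER_CUBIC)
cv2.imwrite('pics/f.png',c); print(bot.observe()['force'],bot.observe()['clock'])
E
```

```text
[0.3382909  0.16096411 0.66354025] 14.15
```

View pics/f.png

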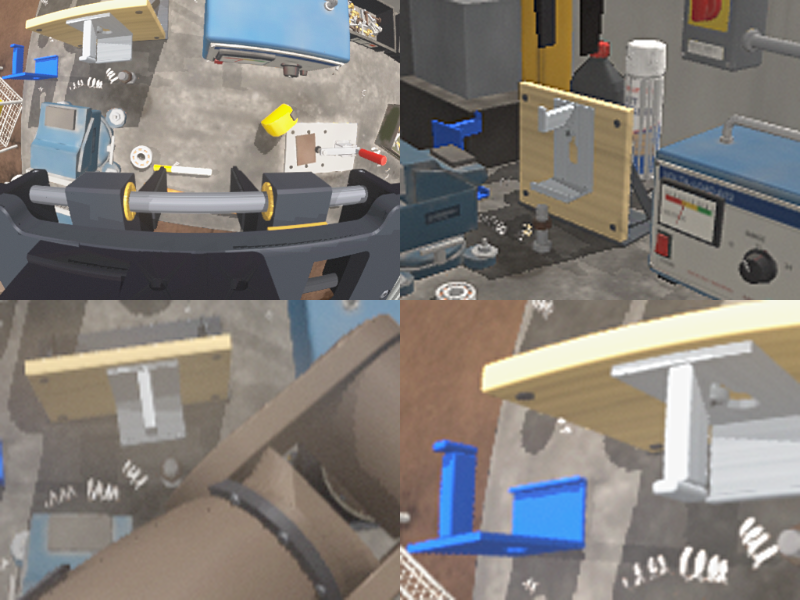

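The hanger hangs straight on the board with the screw head in front of its slot. The bolt, bearing and tape measure are where they were, and the robot is clear of everything.

```bash
python3 -c "
from workcell import bot
print(bot.job_done())"
```

```text
the job is handed in; nothing more can be done
None
```

The aluminium hanger is hanging on the screw, and the job is handed in at about 14 s on the robot's clock. I gripped it by its arm and passed the keyhole over the head. I then slid it down until it seated at TCP z = 0.175 m, against 0.1757 m predicted, let go and retracted clear.

- **Forces:** no reading at the end of a move went above about 5 N. The weight moved from the gripper to the screw at the seat.
- **Final pictures:** the plate lies straight against the board with the screw in the slot. The bolt, bearing and tape measure look unmoved.
- **Checks that disagreed:**
    - An early wrist picture was off by about 5 mm because the arm was still settling. I discarded it and measured again.
    - Near the board the arm stopped advancing while the force still read about 0 N. A camera check put the gap at under 1 mm, so I backed off about 1 mm before sliding down.

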